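Scan the bangle mold on the sloping rest

ROBOT

A 6-joint arm with a two-finger parallel gripper is mounted at the origin on the work surface. World frame = base frame: x ahead of the robot, y to its left, z up, the work surface at z = 0. Lengths are in mm, angles in degrees, forces in N, time in s.
With the tool pointing down it reaches from about 300 to 850 mm from the base axis. Payload 4.2 kg.
Tool frame: the origin (TCP) lies at the very end of the fingers, on their centre line; the grasp point (between the pads) lies 19 mm behind it (env.grasp_offset is the distance from the TCP to the grasp point, in mm); z points along the fingers, y is the line along which they close (so a half turn about z gives the same grasp; the last joint's range is limited). The gripper opens to 91 mm and grips with 3 to 60 N. Pads are 32 mm wide; open, the fingers measure 118 mm over their backs; the gripper's body (76 mm by 178 mm) begins 60 mm behind the grasp point.
Start: joints at [74.37, 18.312, 89.639, -0, 72.044, -1.146], TCP at [143.818, 556.74, 213.976] pointing down, gripper open.
Joint ranges: [-177.97, 177.97], [-48.28, 115.42], [12.27, 149.76], [-77.06, 257.06], [2.81, 150.46], [-146.56, 146.56]. Speed limits (degrees/s): [147.25, 147.25, 180, 180, 180, 180].

INTERFACE

Orientations are given as [roll, pitch, yaw] about the fixed x, y, z axes, in that order (R = Rz(yaw) Ry(pitch) Rx(roll)).
In Python, from workcell import env gives the robot as it stands. The module is installed in compiled form; this text tells all that it offers.
- The arm moves only by the tool send_rows, never from a script. Its argument "motion" is a list of rows, each an object of numbers: "tx", "ty", "tz": the shift along the tool's x, y, z in units of 500 mm (1.0 is 500 mm); "rx", "ry", "rz": the turn, a rotation vector about the tool's x, y, z in units of 30 degrees (1.0 is 30 degrees); "gripper": the closure, from -1 (fully open) to 1 (shut). In form: [{"tx": .., "ty": .., "tz": .., "rx": .., "ry": .., "rz": .., "gripper": ..}, ...]. A call has 1 to 12 rows; each row shifts and turns the commanded pose from where the row before left it, along the tool's axes as they then stand; what a row does not reach is not made up. A row lasts 1/8 s, in which the tool goes at most 62.5 mm and 10.7 degrees, less where a joint would pass 70% of its speed; a pose out of reach is approached as far as the arm can. A call with a number of a shift or a turn outside -1 to 1 is refused whole. A call with a gripper value outside its range is refused whole. The fingers move at their own pace and stop on an object; "grip_force" is the grip in N (left out, the last holds). Time passes only in rows, so rows that do not move let the fingers close. It gives the time, the measured TCP pose, the force, the opening and the grip force at its end, in the units of the state.
- env.state(): the state, without advancing time (a new reading comes with each control period).
- env.grab_frame(name): name is "side" or "top"; returns a dict with "frame" (420x560x3 uint8, red, green, blue), "vertical_fov" (degrees; the focal length in pixels is half the picture's height over the tangent of half this angle, whatever the lens; pixels are square), "cx", "cy" (the principal point, pixels), "rvec" (rotation vector, rad) and "tvec" (3), from world to camera coordinates, as OpenCV has them. Camera axes: x right, y down, z forward; pixel columns grow to the right and rows downward; lengths in mm; the calibration is good to about 2 mm. A picture is of the moment at which its call begins. There is no depth.
- env.job_done(): hands the job in; it is judged then, once.
The state is a dict: "time_s": time; "qpos": joint angles; "qvel": joint speeds; "effort": joint torques, N m; "ee_pos": TCP position; "ee_rot": TCP orientation; "force": force on the tool from outside, world axes, zero at the start; "torque": the same for the moment, N m; "gripper_width": finger opening in mm; "gripper_force": force on a finger pad.
Only numpy, scipy, OpenCV 4.12 (cv2) and the standard library are available. Lean on these libraries where they do the work, as an engineer would, in place of code of your own. Each camera call takes 0.05 s, during which the arm holds its last target. There are 200 camera calls.

TASK

Take the hand colour scanner out of its calibration dish and scan the round bangle mold on the sloping rest: set the scanner's nose squarely on the flat round core in the middle of the mold, press gently until the spring nose is fully in, and hold it steady there for three seconds. Then stand the scanner gently back upright in its dish and let go, without shoving the mold and without disturbing the other things on the table.

Things in the scene. Friction and masses are not known exactly. Their poses are not given: they have to be found in the camera images.
- scanner: white hand scanner, nose down in the dish, 0.15 to 0.22 kg, 118 mm tall. Origin: centre of the nose's end (nose out); z runs up from nose to top. Handle: a block 44 mm (its x) by 34 mm (its y), flat sides, 30 to 118 mm above the origin; grip the flat sides, 34 mm apart along its y, 95 to 100 mm above the origin. Below a black round collar, 39 mm across (12 to 30 mm), then the nose
- nose (a joint): spring measuring nose, how far it is pushed into the scanner (m): 0 = out, 0.004 = fully in. A grey cylinder of 30 mm diameter standing out 12 mm from the collar. It starts to move at about 3 N, is fully in at about 7.5 N, and is rigid after that. A reading is taken while it is more than 0.003 in; pressing with over 20 N would mark the mold
- nose_tip (a point): centre of the end face of the nose; it moves with the nose; its z axis is the scanner's
- dish: round grey calibration dish, fixed to the table, 84 mm across and 14 mm high, with a round flat-bottomed recess 44 mm across and 6 mm deep. Origin at the centre of its underside, z up; the white tile on which the nose stands is 8 mm above the origin
- rest: wooden tilting rest (table easel), fixed: foot frame 200 mm (its x) by 220 mm (its y), 18 mm high; origin at the centre of its underside. Along its front (-x) edge a stiff hinge, 30 mm above the table and 78 mm in front of the origin, carries the sloping board, 205 mm long, 190 mm wide, with a ledge 22 mm high along its low front edge; with the knobs 260 mm wide
- board (a joint): slope of the board above level (rad), rising towards the rest's +x; it lies between about 0.38 and 0.60 and stays where it is set, by stiff friction
- mold: coral silicone bangle mold lying on the sloping board against the ledge: round block 86 mm across, 22 mm thick, with a ring channel 10 mm wide and 16 mm deep round a flat-topped core plug 52 mm across. Origin: centre of its underside; z points square out of the board. It sits left or right of the board's middle, held by stiff friction, and feels hard
- core (a point): target: on the mold's axis, level with the mold's rim (22 mm above its underside); z axis square to the core's face, outward (up and, when the rest is not turned, towards the robot). The core is a separate plug pushed in by hand: its face lies up to 4 mm above or below this point, differently each time (not measured: feel for it), and does not move when pressed
- tackle_box: grey plastic tackle box with flip latch and carry handle, 160 (x) by 280 (y) by 145 mm high, the latch 18 mm in front, fixed; origin at the centre of its underside
- jar: glass jar with steel lid and two marbles, 72 mm across, 100 mm tall, loose; origin at the centre of its underside; leave alone
- dinosaur: green hard plastic long-necked dinosaur, 185 mm long (along its x, head to -x), 45 mm wide, 120 mm tall, loose; origin on the table under its belly; leave alone
- pinwheel: chrome pinwheel stick lying on the table, 310 mm long along its x, the wheel 92 mm across at +x, 14 mm high, loose; origin at the table 150 mm from the stick's -x end; leave alone
- cuff_mold: flat bar-shaped silicone cuff mold lying on the table, 160 by 42 by 16 mm, loose; origin at the centre of its underside; not the one to scan, leave alone
- mug: ceramic mug, 80 mm across, 92 mm tall, handle to its +y, loose; origin at the centre of its underside; leave alone
- stirrer: wooden spoon lying on the table, 180 mm long along its x, loose; leave alone

How it is judged:
By the outcome, as a careful person would: the job done as asked, in the order asked, and still so for the second after the job is handed in, with the robot touching nothing.
It also fails if it takes over 61 s, if anything falls off the work surface, if the arm or the gripper's body presses on something with over 40 N, if the wrist force passes 120 N, or if a joint passes its speed limit or range.

## Working session

There is one attempt and no reset: what is moved stays moved. The work goes in short steps, Python scripts to look and compute and a tool call to move; the robot and the scene stay as the last step left them, time stands still between calls to the robot, and variables do not carry over. Pictures are saved under pics/ and viewed, at most 10 in all, crops included, and the job is handed in when it is done.

Besides the shell and the picture viewer there is one more tool, called after ">>>" by a JSON object that holds its "name" and its "arguments", one argument or row to a line. send_rows: Moves the arm, as the interface text tells. Shifts and turns lie within -1 to 1; 1 stands for 500 mm of shift or 30 degrees of turn. Its arguments: {"type":"object","properties":{"motion":{"type":"array"},"grip_force":{"type":"number"}},"required":["motion"]}

```bash
mkdir -p pics; cat > h.py <<'E'
import numpy as np, cv2
from scipy.spatial.transform import Rotation as R
from workcell import env
def cam(n):
    f=env.grab_frame(n); h,w=f["frame"].shape[:2]
    fl=h/2/np.tan(np.radians(f["vertical_fov"])/2)
    K=np.array([[fl,0,f["cx"]],[0,fl,f["cy"]],[0,0,1.]])
    return f["frame"],K,np.array(f["rvec"],float).ravel(),np.array(f["tvec"],float).ravel()
def save(fr,name,crop=None,s=1):
    if crop: x0,y0,x1,y1=crop; fr=fr[y0:y1,x0:x1]
    cv2.imwrite("pics/"+name,cv2.resize(fr[:,:,::-1],None,fx=s,fy=s,interpolation=cv2.INTER_CUBIC))
def ray(K,r,t,u,v):
    M=cv2.Rodrigues(r)[0]; return -M.T@t, M.T@np.linalg.inv(K)@[u,v,1]
def onz(c,u,v,z):
    o,d=ray(*c[1:],u,v); return o+d*(z-o[2])/d[2]
def proj(c,P): return cv2.projectPoints(np.array(P,float).reshape(-1,1,3),c[2],c[3],c[1],None)[0].reshape(-1,2)
E
python3 - <<'E'
from h import *
for n in("side","top"):
    c=cam(n); save(c[0],n+"0.png",s=1.42); print(n,c[1][0,0],c[1][:2,2],ray(*c[1:],280,210))
print(env.state())
E
```

```text
side 477.8985241104909 [274.85152787 207.81687785] (array([  284.0315451 , -1174.05640211,   929.19965123]), array([ 0.19904864,  0.79541734, -0.5725625 ]))
top 419.99018759993885 [281.01806079 203.05882391] (array([ 312.83820357,   -3.42730337, 1167.24677167]), array([ 0.19209386, -0.01193111, -0.98144619]))
{'time_s': 0.1, 'qpos': array([ 7.43685267e+01,  1.83457368e+01,  8.97002933e+01,  9.07173259e-04,
        7.20434955e+01, -1.14577009e+00]), 'qvel': array([ 0.00358693, -0.09009687, -0.22729389,  0.00382256,  0.07388048,
        0.0188759 ]), 'effort': array([ 2.59962735e-04, -4.13338566e+01, -2.32508665e+01,  7.28587224e-02,
        4.21957299e-02, -7.31422824e-05]), 'ee_pos': array([143.69866288, 556.27989003, 213.22087836]), 'ee_rot': array([-1.79910509e+02, -2.65254067e-03,  1.65514014e+02]), 'force': array([ 0.52391379, -0.22872069,  0.2866366 ]), 'torque': array([-0.0057034 , -0.00087235,  0.10213002]), 'gripper_force': 0.0, 'gripper_width': 91.27096530996472}
```

View pics/side0.png

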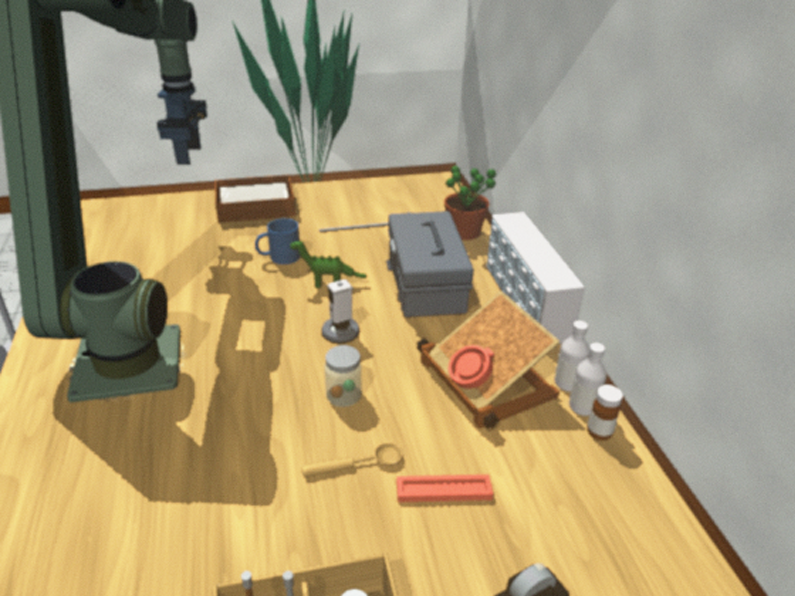

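View pics/top0.png

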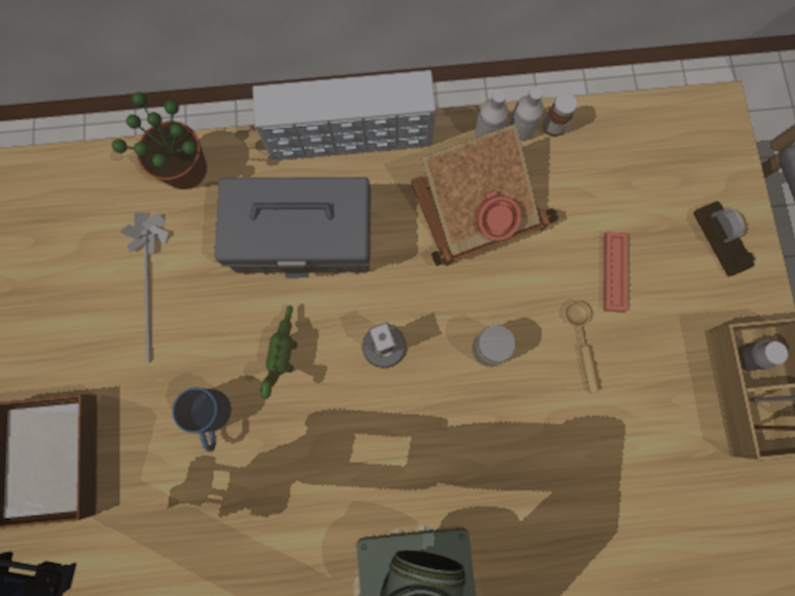

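The side view shows the scanner at about (340,300), the jar at (343,375), and the mold on the rest at (470,365). The top view shows the dish at (384,345) and the mold at (498,218), with the rest turned about 20°. Next I'll zoom in on both.

```bash
python3 - <<'E'
from h import *
c=cam("top"); save(c[0],"topc.png",(250,80,400,265),3.2)
c=cam("side"); save(c[0],"sidec.png",(220,190,400,305),4.4)
for n in("side","top"):
    c=cam(n); hsv=cv2.cvtColor(c[0],cv2.COLOR_RGB2HSV)
    x0,y0,x1,y1={"side":(310,235,350,275),"top":(330,130,372,175)}[n]
    m=((hsv[...,0]<9)|(hsv[...,0]>172))&(hsv[...,1]>100)&(hsv[...,2]>90)
    mm=np.zeros(m.shape,np.uint8); mm[y0:y1,x0:x1]=m[y0:y1,x0:x1]
    k=max(cv2.findContours(mm,0,1)[0],key=len); print(n,cv2.fitEllipse(k),cv2.boundingRect(k))
E
```

```text
side ((331.361083984375, 257.5716247558594), (27.10614585876465, 31.407947540283203), 54.04507827758789) (316, 243, 32, 30)
top ((350.3456726074219, 152.2414093017578), (30.672807693481445, 32.8336181640625), 166.82810974121094) (335, 134, 32, 36)
```

View pics/topc.png

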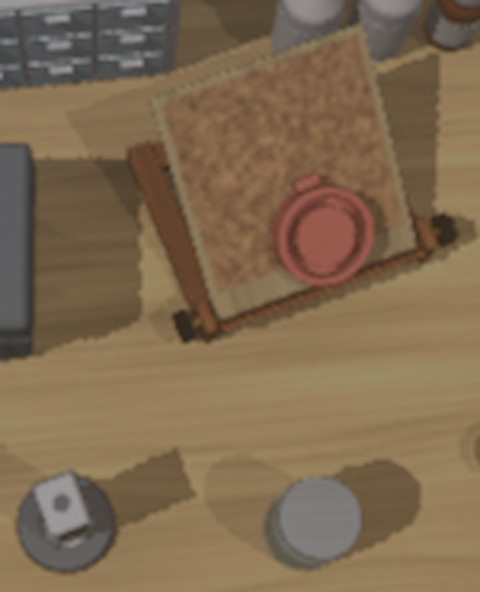

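View pics/sidec.png

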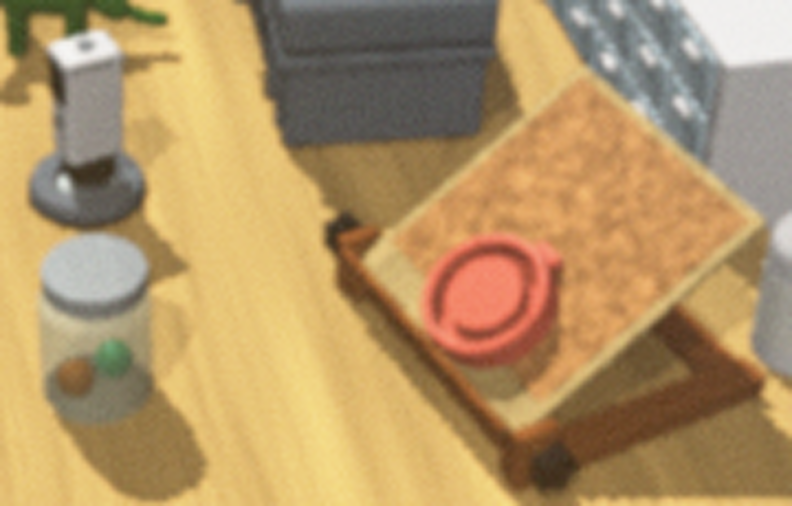

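```bash
python3 - <<'E'
from h import *
from scipy.optimize import least_squares
T=cam("top");S=cam("side")
t=lambda u,v:(250+u/3.2,80+v/3.2); s=lambda u,v:(220+u/4.4,190+v/4.4)
def tri(a,b):
    (o1,d1),(o2,d2)=ray(*T[1:],*t(*a)),ray(*S[1:],*s(*b))
    d1/=np.linalg.norm(d1);d2/=np.linalg.norm(d2)
    k=np.linalg.lstsq(np.c_[d1,-d2],o2-o1,rcond=None)[0]
    p,q=o1+d1*k[0],o2+d2*k[1]; return (p+q)/2,np.linalg.norm(p-q)
pts={}
for n,a,b in [("UL",(152,100),(585,68)),("UR",(362,28),(765,222)),("LR",(418,250),(520,425)),("LL",(212,325),(365,262)),("core",(325,238),(483,290)),("scanTop",(62,504),(86,46)),("knobL",(185,325),(340,230)),("knobR",(443,228),(553,465)),("jarlid",(320,517),(95,270))]:
    p,e=tri(a,b); pts[n]=p; print(n,p.round(1),round(e,1))
P=pts
for a,b in (("UL","UR"),("LL","LR"),("LL","UL"),("LR","UR"),("knobL","knobR")):
    d=P[b]-P[a]; print(a,b,np.linalg.norm(d).round(1),"yaw",np.degrees(np.arctan2(d[1],d[0])).round(1),"el",np.degrees(np.arcsin(d[2]/np.linalg.norm(d))).round(1))
q=[onz(T,*t(*x),126)[:2].round(1) for x in((35,490),(72,472),(90,523),(52,542))]
print("scan top",q,np.mean(q,0)); 
for i in range(4):
    d=q[(i+1)%4]-q[i]; print(np.linalg.norm(d).round(1),np.degrees(np.arctan2(d[1],d[0])).round(1))
print("dish", onz(T,*t(67,522),14), onz(S,*s(87,185),14))
E
```

```text
UL [776.7 -87.5 133.5] 3.0
UR [ 824.4 -268.6  135. ] 5.7
LR [ 659.6 -313.5   39. ] 10.5
LL [ 614.2 -127.5   21.9] 11.3
core [ 664.5 -226.3   72.7] 4.4
scanTop [452.6  16.8 123.7] 5.2
knobL [ 608.3 -102.3   32.4] 0.6
knobR [ 676.1 -340.2   30.1] 2.4
jarlid [ 425.6 -186.9   95.8] 4.3
UL UR 187.3 yaw -75.2 el 0.5
LL LR 192.2 yaw -76.3 el 5.1
LL UL 201.1 yaw 13.8 el 33.7
LR UR 196.0 yaw 15.2 el 29.3
knobL knobR 247.5 yaw -74.1 el -0.5
scan top [array([462.7,  36.9]), array([474. ,   6.9]), array([432.8,  -3.4]), array([421. ,  27.3])] [447.625  16.925]
32.1 -69.4
42.5 -166.0
32.9 111.0
42.8 13.0
dish [448.51200575  16.23140821  14.        ] [451.3622391    3.92450932  14.        ]
```

```bash
cat >> h.py <<'E'
def rows(p0,R0,p1,R1,n,nd=3):
    """interpolate, print rounded rows; returns reached pose"""
    p=np.array(p0,float);Rc=R0; rv=(R0.inv()*R1).as_rotvec(); out=[]
    for i in range(1,n+1):
        tp=p0+(np.array(p1)-p0)*i/n; tR=R0*R.from_rotvec(rv*i/n)
        d=np.round(Rc.inv().apply(tp-p)/500,nd); w=np.round(np.degrees((Rc.inv()*tR).as_rotvec())/30,nd)
        p=p+Rc.apply(d*500); Rc=Rc*R.from_rotvec(np.radians(w*30)); out.append((d,w))
    for d,w in out: print("{"+",".join('"%s":%g'%(k,v) for k,v in zip(("tx","ty","tz","rx","ry","rz"),[*d,*w]) if v)+"}",end=",")
    print(); return p,Rc
def rpy(r,p,y): return R.from_euler("xyz",[r,p,y],degrees=True)
def st():
    s=env.state(); return np.array(s["ee_pos"]),R.from_euler("xyz",s["ee_rot"],degrees=True)
E
python3 - <<'E'
from h import *
from scipy.optimize import least_squares
C={"top":cam("top"),"side":cam("side")}
t=lambda u,v:(250+u/3.2,80+v/3.2); s=lambda u,v:(220+u/4.4,190+v/4.4)
B={"UL":((152,100),(585,68)),"UR":((362,28),(765,222)),"LR":((418,250),(520,425)),"kL":((185,325),(340,230)),"kR":((443,228),(553,465))}
cont={}
for n in C:
    big=cv2.resize(C[n][0],None,fx=4,fy=4,interpolation=cv2.INTER_CUBIC); hsv=cv2.cvtColor(big,cv2.COLOR_RGB2HSV)
    x0,y0,x1,y1=[4*k for k in {"side":(312,238,350,278),"top":(330,130,372,175)}[n]]
    m=((hsv[...,0]<7)|(hsv[...,0]>172))&(hsv[...,1]>105)
    mm=np.zeros(m.shape,np.uint8); mm[y0:y1,x0:x1]=m[y0:y1,x0:x1]
    k=max(cv2.findContours(mm,0,1)[0],key=cv2.contourArea)
    cont[n]=(cv2.convexHull(k).reshape(-1,2)+.5)/4-.5; print(n,cont[n].min(0),cont[n].max(0))
    cont[n]=cont[n]
a=np.linspace(0,2*np.pi,90)
def f(q,full=False):
    x,y,yaw,sl,th,s0,sm,ym=q[:8]; off={"top":q[8:10],"side":q[10:12]}
    Rr=R.from_euler("z",yaw); o=np.array([x,y,0])
    W=lambda s_,y_,n_: o+Rr.apply(np.c_[-78+s_*np.cos(sl)-n_*np.sin(sl),y_+0*s_,30+s_*np.sin(sl)+n_*np.cos(sl)])
    v=lambda *z:[np.atleast_1d(np.array(k,float)) for k in z]
    r=[]
    for i,(n,fn) in enumerate((("top",t),("side",s))):
        P=np.r_[W(*v(s0+205,95,th)),W(*v(s0+205,-95,th)),W(*v(s0,-95,th)),W(*v(0,123,0)),W(*v(0,-123,0))]
        pr=proj(C[n],P)+off[n]; me=np.array([fn(*b[i]) for b in B.values()])
        e=(pr-me); e[2]*=.2; e[3:]*=.4; r+=list(e.ravel())
        cyl=np.r_[W(sm+43*np.cos(a),ym+43*np.sin(a),th+22+0*a),W(sm+43*np.cos(a),ym+43*np.sin(a),th+0*a)]
        h=cv2.convexHull((proj(C[n],cyl)+off[n]).astype(np.float32))
        r+=[cv2.pointPolygonTest(h,tuple(map(float,c)),True)*.5 for c in cont[n]]
    r+=list(q[8:12]/1.); r+=[(s0)/5,(th-10)/5]
    if full: return W,r
    return r
x0=[700,-200,.27,.5,10,0,55,-30,0,0,0,0]
q=least_squares(f,x0,loss="soft_l1",x_scale=[10,10,.1,.1,5,5,10,10,1,1,1,1],diff_step=1e-4)
print(q.cost,q.x.round(3),np.degrees(q.x[2:4]))
W,r=f(q.x,True); print(np.round(r[:10],1)); 
g=lambda *z:W(*[np.array([k]) for k in z])[0]
core=g(q.x[6],q.x[7],q.x[4]+22); print("core",core,"normal",g(0,0,1)-g(0,0,0))
p,Rc=st(); print(p)
rows(p,Rc,[448,17,190],rpy(180,0,17),16)
E
```

```text
top [335.125 134.375] [365.875 168.625]
side [316.625 243.625] [346.375 272.125]
10.680698479997094 [ 7.16615e+02 -2.00017e+02  2.64000e-01  5.37000e-01  5.43300e+00
 -9.52100e+00  4.40610e+01 -1.16630e+01  6.10000e-02  4.82000e-01
  6.95000e-01  2.60000e-02] [15.09821708 30.76244378]
[-0.6 -0.   0.2 -1.   0.   0.2 -0.1  0.1 -0.1  0.4]
core [ 667.35303399 -225.38679566   76.10942892] normal [-0.49382382 -0.13322741  0.85929535]
[143.82840245 556.71469294 213.9387102 ]
{"tx":-0.054,"ty":-0.056,"tz":0.003,"rz":0.309},{"tx":-0.062,"ty":-0.046,"tz":0.003,"rz":0.31},{"tx":-0.068,"ty":-0.036,"tz":0.003,"rz":0.309},{"tx":-0.074,"ty":-0.024,"tz":0.003,"rz":0.31},{"tx":-0.076,"ty":-0.012,"tz":0.003,"rz":0.309},{"tx":-0.078,"tz":0.003,"rz":0.309},{"tx":-0.076,"ty":0.013,"tz":0.003,"rz":0.31},{"tx":-0.074,"ty":0.025,"tz":0.003,"rz":0.309},{"tx":-0.068,"ty":0.036,"tz":0.003,"rz":0.31},{"tx":-0.061,"ty":0.048,"tz":0.003,"rz":0.309},{"tx":-0.054,"ty":0.056,"tz":0.003,"rz":0.309},{"tx":-0.043,"ty":0.064,"tz":0.003,"rz":0.31},{"tx":-0.032,"ty":0.07,"tz":0.003,"rz":0.309},{"tx":-0.021,"ty":0.075,"tz":0.003,"rz":0.31},{"tx":-0.008,"ty":0.077,"tz":0.003,"rz":0.309},{"tx":0.004,"ty":0.077,"tz":0.003,"rz":0.309},
```

>>> {"name": "send_rows", "arguments": {
  "motion": [
    {"tx":-0.054,"ty":-0.056,"tz":0.003,"rz":0.309},
    {"tx":-0.062,"ty":-0.046,"tz":0.003,"rz":0.31},
    {"tx":-0.068,"ty":-0.036,"tz":0.003,"rz":0.309},
    {"tx":-0.074,"ty":-0.024,"tz":0.003,"rz":0.31},
    {"tx":-0.076,"ty":-0.012,"tz":0.003,"rz":0.309},
    {"tx":-0.078,"tz":0.003,"rz":0.309},
    {"tx":-0.076,"ty":0.013,"tz":0.003,"rz":0.31},
    {"tx":-0.074,"ty":0.025,"tz":0.003,"rz":0.309},
    {"tx":-0.068,"ty":0.036,"tz":0.003,"rz":0.31},
    {"tx":-0.061,"ty":0.048,"tz":0.003,"rz":0.309},
    {"tx":-0.054,"ty":0.056,"tz":0.003,"rz":0.309},
    {"tx":-0.043,"ty":0.064,"tz":0.003,"rz":0.31}
  ]
}}

```text
invalid input at $.motion[0]: expected keys tx, ty, tz, rx, ry, rz, gripper
```

>>> {"name": "send_rows", "arguments": {
  "motion": [
    {"tx":-0.032,"ty":0.07,"tz":0.003,"rz":0.309},
    {"tx":-0.021,"ty":0.075,"tz":0.003,"rz":0.31},
    {"tx":-0.008,"ty":0.077,"tz":0.003,"rz":0.309},
    {"tx":0.004,"ty":0.077,"tz":0.003,"rz":0.309},
    {},
    {}
  ]
}}

```text
invalid input at $.motion[0]: expected keys tx, ty, tz, rx, ry, rz, gripper
```

```bash
python3 - <<'E'
from h import *
S=cam("side");T=cam("top"); p,Rc=st(); print(p,Rc.as_euler("xyz",degrees=True),env.state()["force"],env.state()["qpos"])
print("tcp side",proj(S,p),"top",proj(T,p))
# finger tips: inner faces at +-45.6 along y
for k in(-45.6,45.6): print(proj(S,p+Rc.apply([0,k,0])),proj(T,p+Rc.apply([0,k,0])))
A=S[0][160:250,190:290]; A=cv2.resize(A,None,fx=6,fy=6,interpolation=cv2.INTER_CUBIC); cv2.imwrite("pics/side1.png",A[:,:,::-1])
E
```

```text
[143.81435432 556.74926135 214.00174236] [ 1.79991865e+02 -4.21354164e-04  1.65515171e+02] [-0.38053092  0.0168624   0.00572777] [ 7.43701905e+01  1.83100369e+01  8.96379510e+01  6.13720413e-04
  7.20438871e+01 -1.14516997e+00]
tcp side [[132.51413327 109.15587862]] top [[ 26.9121586  399.90102613]]
[[128.99448568 114.18286372]] [[ 47.77229907 403.55184286]]
[[135.88743593 104.33791269]] [[  6.12999054 396.26385567]]
```

View pics/side1.png

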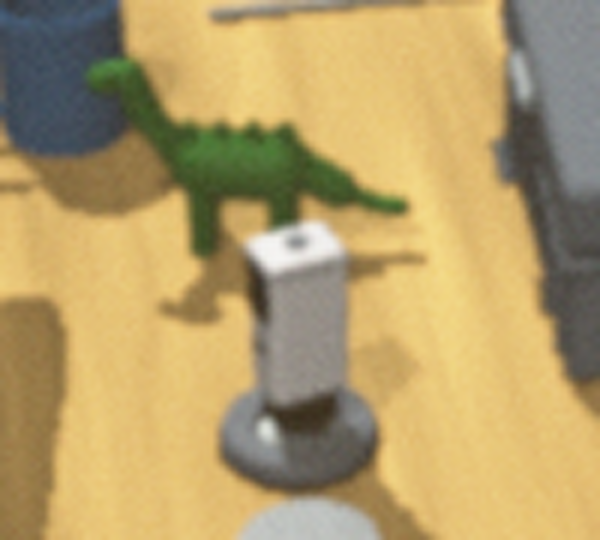

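The arm hasn't moved, because each row needs every key. This view shows the scanner's top face at crop (245–348, 222–272), with nothing close to it.

>>> {"name": "send_rows", "arguments": {
  "motion": [
    {"tx":-0.054,"ty":-0.056,"tz":0.003,"rx":0,"ry":0,"rz":0.309,"gripper":-1},
    {"tx":-0.062,"ty":-0.046,"tz":0.003,"rx":0,"ry":0,"rz":0.31,"gripper":-1},
    {"tx":-0.068,"ty":-0.036,"tz":0.003,"rx":0,"ry":0,"rz":0.309,"gripper":-1},
    {"tx":-0.074,"ty":-0.024,"tz":0.003,"rx":0,"ry":0,"rz":0.31,"gripper":-1},
    {"tx":-0.076,"ty":-0.012,"tz":0.003,"rx":0,"ry":0,"rz":0.309,"gripper":-1},
    {"tx":-0.078,"ty":0,"tz":0.003,"rx":0,"ry":0,"rz":0.309,"gripper":-1},
    {"tx":-0.076,"ty":0.013,"tz":0.003,"rx":0,"ry":0,"rz":0.31,"gripper":-1},
    {"tx":-0.074,"ty":0.025,"tz":0.003,"rx":0,"ry":0,"rz":0.309,"gripper":-1},
    {"tx":-0.068,"ty":0.036,"tz":0.003,"rx":0,"ry":0,"rz":0.31,"gripper":-1},
    {"tx":-0.061,"ty":0.048,"tz":0.003,"rx":0,"ry":0,"rz":0.309,"gripper":-1},
    {"tx":-0.054,"ty":0.056,"tz":0.003,"rx":0,"ry":0,"rz":0.309,"gripper":-1},
    {"tx":-0.043,"ty":0.064,"tz":0.003,"rx":0,"ry":0,"rz":0.31,"gripper":-1}
  ]
}}

```text
time_s: 2.1
ee_pos: [372.5, 150.8, 196.2]
ee_rot: [180.0, -0.0, 53.8]
force: [0.8, 0.8, -0.5]
gripper_width: 91.3
gripper_force: 0.0
```

>>> {"name": "send_rows", "arguments": {
  "motion": [
    {"tx":-0.032,"ty":0.07,"tz":0.003,"rx":0,"ry":0,"rz":0.309,"gripper":-1},
    {"tx":-0.021,"ty":0.075,"tz":0.003,"rx":0,"ry":0,"rz":0.31,"gripper":-1},
    {"tx":-0.008,"ty":0.077,"tz":0.003,"rx":0,"ry":0,"rz":0.309,"gripper":-1},
    {"tx":0.004,"ty":0.077,"tz":0.003,"rx":0,"ry":0,"rz":0.309,"gripper":-1},
    {"tx":0,"ty":0,"tz":0,"rx":0,"ry":0,"rz":0,"gripper":-1},
    {"tx":0,"ty":0,"tz":0,"rx":0,"ry":0,"rz":0,"gripper":-1}
  ]
}}

```text
time_s: 2.85
ee_pos: [447.4, 17.4, 189.9]
ee_rot: [-180.0, 0.0, 17.1]
force: [0.0, -0.9, -0.3]
gripper_width: 91.2
gripper_force: 0.0
```

```bash
sed -i 's/ if v)+"}",end/)+",\\"gripper\\":-1}",end/' h.py; python3 - <<'E'
from h import *
S=cam("side");T=cam("top"); p,Rc=st(); print(p,Rc.as_euler("xyz",degrees=True),env.state()["force"],env.state()["qpos"])
A=S[0][110:260,180:330].copy(); A=cv2.resize(A,None,fx=4,fy=4,interpolation=cv2.INTER_CUBIC)
def draw(P,col):
    for u,v in (proj(S,P)-[180,110]+.5)*4: cv2.circle(A,(int(u),int(v)),2,col,-1)
# predicted finger inner-edge points (pads 32 wide), and scanner top corners
draw([p+Rc.apply([a,k,0]) for k in(-45.6,45.6,-59,59) for a in(-16,16)],(255,0,0))
z=R.from_euler("z",17,degrees=True)
draw([np.array([448,17,126])+z.apply([a,b,0]) for a in(-22,22) for b in(-17,17)],(0,0,255))
draw([[448.3+42*np.cos(a),16.5+42*np.sin(a),14] for a in np.arange(0,6.28,.3)],(0,255,0))
cv2.imwrite("pics/side2.png",A[:,:,::-1])
E
```

```text
[447.34576033  17.92540496 190.01188912] [-1.79976980e+02  1.30799172e-03  1.71157500e+01] [-0.34728505  0.53582214 -0.11471758] [8.06459095e-01 7.89334634e+00 1.07379744e+02 2.40245039e-02
 6.47346316e+01 7.36804540e+01]
```

View pics/side2.png

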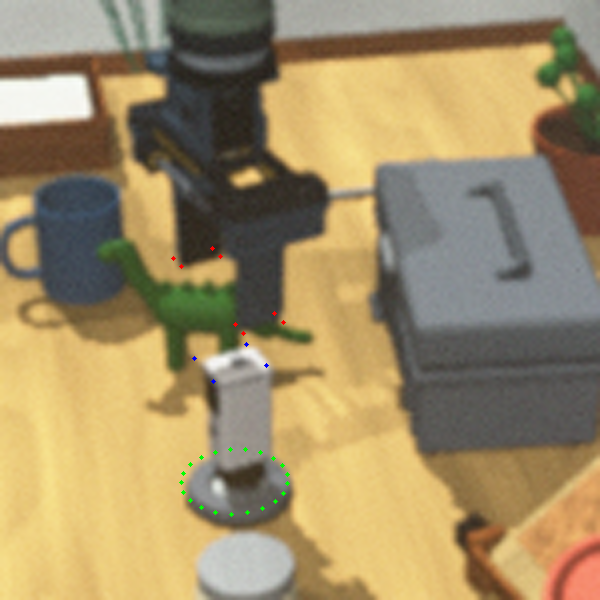

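>>> {"name": "send_rows", "arguments": {
  "motion": [
    {"tx":0.002,"ty":0.005,"tz":0.05,"rx":0,"ry":0,"rz":0,"gripper":-1},
    {"tx":0,"ty":0,"tz":0.05,"rx":0,"ry":0,"rz":0,"gripper":-1},
    {"tx":0,"ty":0,"tz":0.05,"rx":0,"ry":0,"rz":0,"gripper":-1},
    {"tx":0,"ty":0,"tz":0.04,"rx":0,"ry":0,"rz":0,"gripper":-1},
    {"tx":0,"ty":0,"tz":0.018,"rx":0,"ry":0,"rz":0,"gripper":-1},
    {"tx":0,"ty":0,"tz":0,"rx":0,"ry":0,"rz":0,"gripper":-1},
    {"tx":0,"ty":0,"tz":0,"rx":0,"ry":0,"rz":0,"gripper":-1}
  ]
}}

```text
time_s: 3.82
ee_pos: [450.1, 15.3, 86.7]
ee_rot: [180.0, -0.1, 17.0]
force: [0.5, 0.3, -0.5]
gripper_width: 91.2
gripper_force: 0.0
```

```bash
python3 - <<'E'
from h import *
S=cam("side");T=cam("top"); p,Rc=st(); print(p,env.state()["force"])
def crop(c,o,w,k):
    A=c[0][o[1]:o[1]+w,o[0]:o[0]+w]; A=cv2.resize(A,None,fx=k,fy=k,interpolation=cv2.INTER_CUBIC)
    for P in [p+Rc.apply([a,y,0]) for y in(-45.6,45.6) for a in(-16,16)]+[p]:
        u,v=((proj(c,P)[0]-o+.5)*k).astype(int); cv2.circle(A,(u,v),2,(255,0,0),-1)
    return A
cv2.imwrite("pics/c3.png",np.hstack([crop(S,(200,175),75,5),crop(T,(230,195),75,5)])[:,:,::-1])
E
```

```text
[450.15330242  15.15720648  86.70367746] [-0.44826876  0.11350171  0.5531319 ]
```

View pics/c3.png

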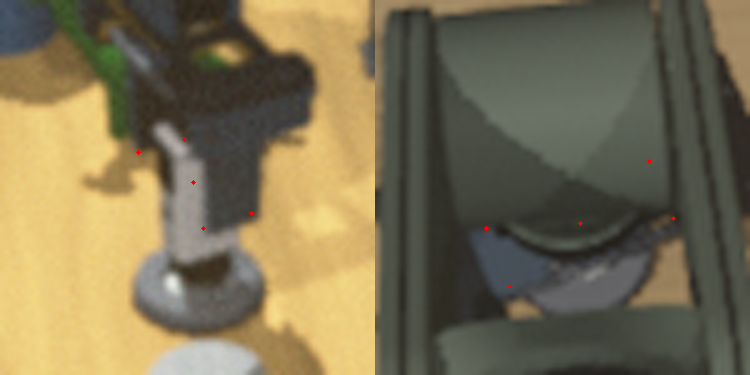

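The fingers straddle the handle: near fingertip at crop (205–260, 215–232), with the handle between the fingers. I'll close now.

>>> {"name": "send_rows", "arguments": {
  "motion": [
    {"tx":0,"ty":0,"tz":0,"rx":0,"ry":0,"rz":0,"gripper":0.1},
    {"tx":0,"ty":0,"tz":0,"rx":0,"ry":0,"rz":0,"gripper":0.2},
    {"tx":0,"ty":0,"tz":0,"rx":0,"ry":0,"rz":0,"gripper":0.3},
    {"tx":0,"ty":0,"tz":0,"rx":0,"ry":0,"rz":0,"gripper":1},
    {"tx":0,"ty":0,"tz":0,"rx":0,"ry":0,"rz":0,"gripper":1},
    {"tx":0,"ty":0,"tz":0,"rx":0,"ry":0,"rz":0,"gripper":1},
    {"tx":0,"ty":0,"tz":0,"rx":0,"ry":0,"rz":0,"gripper":1}
  ],
  "grip_force": 25
}}

```text
time_s: 4.8
ee_pos: [449.4, 15.1, 85.9]
ee_rot: [-180.0, 0.0, 17.0]
force: [0.4, 0.1, 0.2]
gripper_width: 33.8
gripper_force: 25.0
```

```bash
python3 - <<'E'
from h import *
s=env.state(); print(s["ee_pos"],s["ee_rot"],s["force"],s["torque"],s["gripper_width"],s["gripper_force"])
E
```

```text
[449.44776011  15.12313456  85.88249218] [-1.79985331e+02  9.92433475e-03  1.70131389e+01] [0.44655263 0.14019929 0.2299787 ] [-0.02138645  0.11241974  0.019233  ] 33.7655136067735 24.99994307756424
```

```bash
sed -i 's/gripper\\":-1/gripper\\":1/' h.py; python3 - <<'E'
from h import *
n=rpy(180,-30.3,15.1).apply([0,0,-1]); print(n)
C=np.array([666,-226,75])
rows(np.array([449.4,15.1,236]),rpy(180,0,17),C+n*123,rpy(180,-30.3,15.1),10)
E
```

```text
[-0.48710761 -0.13143172  0.86339555]
{"tx":0.015,"ty":0.058,"tz":0.011,"rx":-0.002,"ry":0.101,"rz":0.006,"gripper":1},{"tx":0.014,"ty":0.059,"tz":0.012,"rx":-0.001,"ry":0.101,"rz":0.006,"gripper":1},{"tx":0.014,"ty":0.058,"tz":0.012,"rx":-0.002,"ry":0.101,"rz":0.007,"gripper":1},{"tx":0.014,"ty":0.058,"tz":0.014,"rx":-0.002,"ry":0.101,"rz":0.006,"gripper":1},{"tx":0.013,"ty":0.058,"tz":0.014,"rx":-0.001,"ry":0.101,"rz":0.006,"gripper":1},{"tx":0.013,"ty":0.058,"tz":0.015,"rx":-0.002,"ry":0.101,"rz":0.006,"gripper":1},{"tx":0.011,"ty":0.058,"tz":0.015,"rx":-0.002,"ry":0.101,"rz":0.006,"gripper":1},{"tx":0.012,"ty":0.058,"tz":0.017,"rx":-0.001,"ry":0.101,"rz":0.006,"gripper":1},{"tx":0.01,"ty":0.058,"tz":0.016,"rx":-0.002,"ry":0.101,"rz":0.007,"gripper":1},{"tx":0.01,"ty":0.058,"tz":0.018,"rx":-0.002,"ry":0.101,"rz":0.006,"gripper":1},
```

>>> {"name": "send_rows", "arguments": {
  "motion": [
    {"tx":0,"ty":0,"tz":-0.01,"rx":0,"ry":0,"rz":0,"gripper":1},
    {"tx":0,"ty":0,"tz":-0.03,"rx":0,"ry":0,"rz":0,"gripper":1},
    {"tx":0,"ty":0,"tz":-0.06,"rx":0,"ry":0,"rz":0,"gripper":1},
    {"tx":0,"ty":0,"tz":-0.08,"rx":0,"ry":0,"rz":0,"gripper":1},
    {"tx":0,"ty":0,"tz":-0.08,"rx":0,"ry":0,"rz":0,"gripper":1},
    {"tx":0,"ty":0,"tz":-0.04,"rx":0,"ry":0,"rz":0,"gripper":1},
    {"tx":0,"ty":0,"tz":0,"rx":0,"ry":0,"rz":0,"gripper":1}
  ]
}}

```text
time_s: 5.68
ee_pos: [450.3, 15.0, 237.3]
ee_rot: [179.9, -0.2, 17.0]
force: [0.5, -0.1, -2.4]
gripper_width: 33.8
gripper_force: 25.0
```

>>> {"name": "send_rows", "arguments": {
  "motion": [
    {"tx":0.015,"ty":0.058,"tz":0.011,"rx":-0.002,"ry":0.101,"rz":0.006,"gripper":1},
    {"tx":0.014,"ty":0.059,"tz":0.012,"rx":-0.001,"ry":0.101,"rz":0.006,"gripper":1},
    {"tx":0.014,"ty":0.058,"tz":0.012,"rx":-0.002,"ry":0.101,"rz":0.007,"gripper":1},
    {"tx":0.014,"ty":0.058,"tz":0.014,"rx":-0.002,"ry":0.101,"rz":0.006,"gripper":1},
    {"tx":0.013,"ty":0.058,"tz":0.014,"rx":-0.001,"ry":0.101,"rz":0.006,"gripper":1},
    {"tx":0.013,"ty":0.058,"tz":0.015,"rx":-0.002,"ry":0.101,"rz":0.006,"gripper":1},
    {"tx":0.011,"ty":0.058,"tz":0.015,"rx":-0.002,"ry":0.101,"rz":0.006,"gripper":1},
    {"tx":0.012,"ty":0.058,"tz":0.017,"rx":-0.001,"ry":0.101,"rz":0.006,"gripper":1},
    {"tx":0.01,"ty":0.058,"tz":0.016,"rx":-0.002,"ry":0.101,"rz":0.007,"gripper":1},
    {"tx":0.01,"ty":0.058,"tz":0.018,"rx":-0.002,"ry":0.101,"rz":0.006,"gripper":1},
    {"tx":0,"ty":0,"tz":0,"rx":0,"ry":0,"rz":0,"gripper":1},
    {"tx":0,"ty":0,"tz":0,"rx":0,"ry":0,"rz":0,"gripper":1}
  ]
}}

```text
time_s: 7.18
ee_pos: [605.4, -241.3, 179.4]
ee_rot: [-179.8, -30.1, 15.0]
force: [0.4, 0.9, -0.7]
gripper_width: 33.9
gripper_force: 25.0
```

```bash
python3 - <<'E'
from h import *
S=cam("side");T=cam("top"); p,Rc=st(); print(p,Rc.as_euler("xyz",degrees=True),env.state()["force"],env.state()["qpos"])
a=np.linspace(0,2*np.pi,24,endpoint=False); ci=lambda r,z:[p+Rc.apply([r*np.cos(k),r*np.sin(k),z]) for k in a]
C=np.array([666,-226,75]); m=lambda r:[C+Rc.apply([r*np.cos(k),r*np.sin(k),0]) for k in a]
def crop(c,o,w,k):
    A=c[0][o[1]:o[1]+w,o[0]:o[0]+w-15]; A=cv2.resize(A,None,fx=k,fy=k,interpolation=cv2.INTER_CUBIC)
    for pts,col in((ci(15,78),(0,0,255)),(m(26),(0,255,0)),(m(43),(0,255,255))):
        for u,v in (proj(c,pts)-o+.5)*k: cv2.circle(A,(int(u),int(v)),1,col,-1)
    return A
cv2.imwrite("pics/c4.png",np.hstack([crop(S,(290,185),95,5),crop(T,(310,105),95,5)])[:,:,::-1])
E
```

```text
[ 605.99719658 -241.01747721  180.65949747] [-179.94828229  -30.24623317   15.14521928] [-0.06302781 -0.71101    -2.5137306 ] [-34.05736412  17.73495097 102.76362724  33.47055025  43.82781162
  19.45972156]
```

View pics/c4.png

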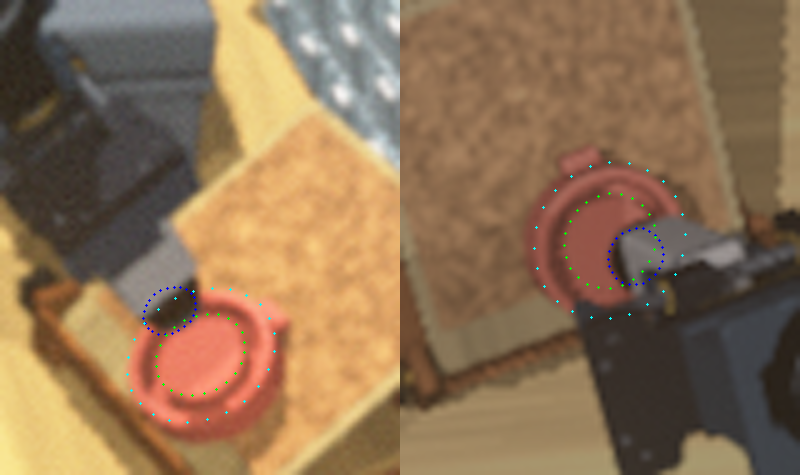

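The overlays match: the nose prediction sits at the dark collar (side crop 171,311), and the predicted core and rim circles lie on the mold within about 2 mm in both views. I'll go down along the normal.

>>> {"name": "send_rows", "arguments": {
  "motion": [
    {"tx":0,"ty":0,"tz":0.02,"rx":0,"ry":0,"rz":0,"gripper":1},
    {"tx":0,"ty":0,"tz":0.02,"rx":0,"ry":0,"rz":0,"gripper":1},
    {"tx":0,"ty":0,"tz":0.016,"rx":0,"ry":0,"rz":0,"gripper":1},
    {"tx":0,"ty":0,"tz":0.01,"rx":0,"ry":0,"rz":0,"gripper":1},
    {"tx":0,"ty":0,"tz":0,"rx":0,"ry":0,"rz":0,"gripper":1},
    {"tx":0,"ty":0,"tz":0,"rx":0,"ry":0,"rz":0,"gripper":1}
  ]
}}

```text
time_s: 8.02
ee_pos: [622.6, -237.8, 152.8]
ee_rot: [180.0, -30.3, 15.1]
force: [-0.5, 0.6, -2.6]
gripper_width: 33.7
gripper_force: 25.0
```

```bash
cat > f.py <<'E'
from h import *
import time
F=[];t=set();P=[]
s=env.state(); p,Rc=st(); z=Rc.as_matrix()[:,2]; C=np.array([666,-226,75])
print("t",s["time_s"],"axial F",(s["force"]@z).round(2),"F tool",Rc.inv().apply(s["force"]).round(2),"M",Rc.inv().apply(s["torque"]).round(2),"gap",(-(p+78*z-C)@z).round(2),"tool rel",Rc.inv().apply(p+78*z-C).round(1),Rc.as_euler("xyz",degrees=True).round(1),s["gripper_width"].round(1) if hasattr(s["gripper_width"],"round") else s["gripper_width"])
E
python3 f.py
```

```text
t 8.025 axial F 2.06 F tool [-1.62 -0.72  2.06] M [-0.07 -0.63 -0.02] gap 11.82 tool rel [  0.5   0.1 -11.8] [180.  -30.3  15.1] 33.74458936338211
```

>>> {"name": "send_rows", "arguments": {
  "motion": [
    {"tx":0,"ty":0,"tz":0.003,"rx":0,"ry":0,"rz":0,"gripper":1},
    {"tx":0,"ty":0,"tz":0.003,"rx":0,"ry":0,"rz":0,"gripper":1},
    {"tx":0,"ty":0,"tz":0.003,"rx":0,"ry":0,"rz":0,"gripper":1},
    {"tx":0,"ty":0,"tz":0.003,"rx":0,"ry":0,"rz":0,"gripper":1},
    {"tx":0,"ty":0,"tz":0,"rx":0,"ry":0,"rz":0,"gripper":1}
  ]
}}

```text
time_s: 8.65
ee_pos: [625.4, -236.8, 147.2]
ee_rot: [-180.0, -30.3, 15.1]
force: [1.0, -0.2, -1.6]
gripper_width: 33.8
gripper_force: 25.0
```

```bash
python3 f.py
```

```text
t 8.65 axial F 1.83 F tool [0.02 0.46 1.83] M [-0.03 -0.68  0.01] gap 5.53 tool rel [ 0.2 -0.1 -5.5] [-180.   -30.3   15.1] 33.75299877571808
```

>>> {"name": "send_rows", "arguments": {
  "motion": [
    {"tx":0,"ty":0,"tz":0.002,"rx":0,"ry":0,"rz":0,"gripper":1},
    {"tx":0,"ty":0,"tz":0.002,"rx":0,"ry":0,"rz":0,"gripper":1},
    {"tx":0,"ty":0,"tz":0,"rx":0,"ry":0,"rz":0,"gripper":1}
  ]
}}

```text
time_s: 9.02
ee_pos: [626.4, -236.6, 145.5]
ee_rot: [-180.0, -30.3, 15.1]
force: [-0.4, -0.3, -1.8]
gripper_width: 33.8
gripper_force: 25.0
```

```bash
python3 f.py
```

```text
t 9.025 axial F 1.36 F tool [-1.28  0.16  1.36] M [-0.01 -0.71 -0.02] gap 3.58 tool rel [ 0.2 -0.1 -3.6] [-180.   -30.3   15.1] 33.76058438301136
```

>>> {"name": "send_rows", "arguments": {
  "motion": [
    {"tx":0,"ty":0,"tz":0.002,"rx":0,"ry":0,"rz":0,"gripper":1},
    {"tx":0,"ty":0,"tz":0,"rx":0,"ry":0,"rz":0,"gripper":1}
  ]
}}

```text
time_s: 9.28
ee_pos: [626.9, -236.5, 144.7]
ee_rot: [-180.0, -30.3, 15.1]
force: [0.9, 0.2, -2.6]
gripper_width: 33.6
gripper_force: 25.0
```

```bash
python3 f.py
```

```text
t 9.275 axial F 2.72 F tool [-0.53 -0.    2.72] M [-0.02 -0.68  0.  ] gap 2.63 tool rel [ 0.2 -0.1 -2.6] [-180.   -30.3   15.1] 33.577738122923925
```

>>> {"name": "send_rows", "arguments": {
  "motion": [
    {"tx":0,"ty":0,"tz":0.002,"rx":0,"ry":0,"rz":0,"gripper":1},
    {"tx":0,"ty":0,"tz":0,"rx":0,"ry":0,"rz":0,"gripper":1}
  ]
}}

```text
time_s: 9.52
ee_pos: [627.4, -236.3, 143.8]
ee_rot: [-180.0, -30.3, 15.1]
force: [-0.0, -0.7, -1.7]
gripper_width: 34.0
gripper_force: 25.0
```

```bash
python3 f.py
```

```text
t 9.525 axial F 1.32 F tool [-1.02  0.66  1.32] M [-0.06 -0.71 -0.08] gap 1.56 tool rel [ 0.2 -0.1 -1.6] [-180.   -30.3   15.1] 33.95879791306225
```

>>> {"name": "send_rows", "arguments": {
  "motion": [
    {"tx":0,"ty":0,"tz":0.002,"rx":0,"ry":0,"rz":0,"gripper":1},
    {"tx":0,"ty":0,"tz":0,"rx":0,"ry":0,"rz":0,"gripper":1}
  ]
}}

```text
time_s: 9.78
ee_pos: [627.9, -236.2, 142.9]
ee_rot: [-180.0, -30.3, 15.1]
force: [-0.0, 0.2, -2.3]
gripper_width: 34.0
gripper_force: 25.0
```

```bash
python3 f.py
```

```text
t 9.775 axial F 2.0 F tool [-1.13 -0.16  2.  ] M [-0.01 -0.64  0.02] gap 0.58 tool rel [ 0.2 -0.1 -0.6] [-180.   -30.3   15.1] 33.963655423433764
```

>>> {"name": "send_rows", "arguments": {
  "motion": [
    {"tx":0,"ty":0,"tz":0.002,"rx":0,"ry":0,"rz":0,"gripper":1},
    {"tx":0,"ty":0,"tz":0,"rx":0,"ry":0,"rz":0,"gripper":1}
  ]
}}

```text
time_s: 10.02
ee_pos: [628.4, -236.1, 142.2]
ee_rot: [-180.0, -30.3, 15.1]
force: [0.0, 0.7, -2.0]
gripper_width: 34.0
gripper_force: 25.0
```

```bash
python3 f.py
```

```text
t 10.025 axial F 1.81 F tool [-0.8  -0.66  1.81] M [-0.04 -0.65 -0.01] gap -0.38 tool rel [ 0.3 -0.1  0.4] [-180.   -30.3   15.1] 33.999464314158736
```

>>> {"name": "send_rows", "arguments": {
  "motion": [
    {"tx":0,"ty":0,"tz":0.002,"rx":0,"ry":0,"rz":0,"gripper":1},
    {"tx":0,"ty":0,"tz":0,"rx":0,"ry":0,"rz":0,"gripper":1}
  ]
}}

```text
time_s: 10.28
ee_pos: [628.8, -236.0, 141.6]
ee_rot: [180.0, -30.3, 15.1]
force: [-2.5, -0.9, -0.3]
gripper_width: 33.6
gripper_force: 25.0
```

```bash
python3 f.py
```

```text
t 10.275 axial F -1.07 F tool [-2.43  0.2  -1.07] M [ 0.09 -0.83 -0.02] gap -1.03 tool rel [0.4 0.  1. ] [180.  -30.3  15.1] 33.55109232033905
```

>>> {"name": "send_rows", "arguments": {
  "motion": [
    {"tx":0,"ty":0,"tz":0.002,"rx":0,"ry":0,"rz":0,"gripper":1},
    {"tx":0,"ty":0,"tz":0,"rx":0,"ry":0,"rz":0,"gripper":1}
  ]
}}

```text
time_s: 10.52
ee_pos: [629.3, -235.9, 140.7]
ee_rot: [180.0, -30.3, 15.1]
force: [-3.0, -1.1, 2.2]
gripper_width: 33.8
gripper_force: 25.0
```

```bash
python3 f.py
```

```text
t 10.525 axial F -3.47 F tool [-1.63  0.28 -3.47] M [ 0.05 -0.8   0.  ] gap -2.14 tool rel [ 0.4 -0.   2.1] [180.  -30.3  15.1] 33.79003106769609
```

>>> {"name": "send_rows", "arguments": {
  "motion": [
    {"tx":0,"ty":0,"tz":0.002,"rx":0,"ry":0,"rz":0,"gripper":1},
    {"tx":0,"ty":0,"tz":0.001,"rx":0,"ry":0,"rz":0,"gripper":1},
    {"tx":0,"ty":0,"tz":0,"rx":0,"ry":0,"rz":0,"gripper":1}
  ]
}}

```text
time_s: 10.9
ee_pos: [630.1, -235.7, 139.3]
ee_rot: [180.0, -30.3, 15.1]
force: [-4.9, 0.5, 3.4]
gripper_width: 34.0
gripper_force: 25.0
```

```bash
python3 f.py
```

```text
t 10.9 axial F -5.22 F tool [-2.26 -1.79 -5.22] M [ 0.21 -0.79 -0.03] gap -3.7 tool rel [0.4 0.  3.7] [180.  -30.3  15.1] 33.95258282760293
```

>>> {"name": "send_rows", "arguments": {
  "motion": [
    {"tx":0,"ty":0,"tz":0.001,"rx":0,"ry":0,"rz":0,"gripper":1},
    {"tx":0,"ty":0,"tz":0,"rx":0,"ry":0,"rz":0,"gripper":1}
  ]
}}

```text
time_s: 11.15
ee_pos: [630.4, -235.6, 138.9]
ee_rot: [180.0, -30.3, 15.1]
force: [-4.3, 0.0, 4.2]
gripper_width: 34.1
gripper_force: 25.0
```

```bash
python3 f.py
```

```text
t 11.15 axial F -5.7 F tool [-1.44 -1.14 -5.7 ] M [ 0.2  -0.78 -0.01] gap -4.24 tool rel [0.4 0.  4.2] [180.  -30.3  15.1] 34.14691455149225
```

>>> {"name": "send_rows", "arguments": {
  "motion": [
    {"tx":0,"ty":0,"tz":0.001,"rx":0,"ry":0,"rz":0,"gripper":1},
    {"tx":0,"ty":0,"tz":0,"rx":0,"ry":0,"rz":0,"gripper":1}
  ]
}}

```text
time_s: 11.4
ee_pos: [630.6, -235.5, 138.5]
ee_rot: [180.0, -30.3, 15.1]
force: [-5.5, -0.4, 4.9]
gripper_width: 33.8
gripper_force: 25.0
```

```bash
python3 f.py
```

```text
t 11.4 axial F -6.96 F tool [-2.2  -1.02 -6.96] M [ 0.18 -0.73 -0.05] gap -4.7 tool rel [ 0.4 -0.   4.7] [180.  -30.3  15.1] 33.81135716401607
```

>>> {"name": "send_rows", "arguments": {
  "motion": [
    {"tx":0,"ty":0,"tz":0.0006,"rx":0,"ry":0,"rz":0,"gripper":1},
    {"tx":0,"ty":0,"tz":0,"rx":0,"ry":0,"rz":0,"gripper":1},
    {"tx":0,"ty":0,"tz":0,"rx":0,"ry":0,"rz":0,"gripper":1}
  ]
}}

```text
time_s: 11.78
ee_pos: [630.7, -235.5, 138.4]
ee_rot: [180.0, -30.3, 15.1]
force: [-6.9, -1.1, 5.8]
gripper_width: 33.8
gripper_force: 25.0
```

```bash
python3 f.py
```

```text
t 11.775 axial F -8.51 F tool [-3.04 -0.68 -8.51] M [ 0.27 -0.86  0.01] gap -4.8 tool rel [0.4 0.  4.8] [180.  -30.3  15.1] 33.82310035101359
```

Contact force is about 10.5 N and the advance has stopped, so the nose is fully in. I'll hold it there.

>>> {"name": "send_rows", "arguments": {
  "motion": [
    {"tx":0,"ty":0,"tz":0,"rx":0,"ry":0,"rz":0,"gripper":1},
    {"tx":0,"ty":0,"tz":0,"rx":0,"ry":0,"rz":0,"gripper":1},
    {"tx":0,"ty":0,"tz":0,"rx":0,"ry":0,"rz":0,"gripper":1},
    {"tx":0,"ty":0,"tz":0,"rx":0,"ry":0,"rz":0,"gripper":1},
    {"tx":0,"ty":0,"tz":0,"rx":0,"ry":0,"rz":0,"gripper":1},
    {"tx":0,"ty":0,"tz":0,"rx":0,"ry":0,"rz":0,"gripper":1},
    {"tx":0,"ty":0,"tz":0,"rx":0,"ry":0,"rz":0,"gripper":1},
    {"tx":0,"ty":0,"tz":0,"rx":0,"ry":0,"rz":0,"gripper":1},
    {"tx":0,"ty":0,"tz":0,"rx":0,"ry":0,"rz":0,"gripper":1},
    {"tx":0,"ty":0,"tz":0,"rx":0,"ry":0,"rz":0,"gripper":1},
    {"tx":0,"ty":0,"tz":0,"rx":0,"ry":0,"rz":0,"gripper":1},
    {"tx":0,"ty":0,"tz":0,"rx":0,"ry":0,"rz":0,"gripper":1}
  ]
}}

```text
time_s: 13.28
ee_pos: [630.6, -235.6, 138.4]
ee_rot: [180.0, -30.3, 15.1]
force: [-5.2, -1.1, 5.1]
gripper_width: 33.7
gripper_force: 25.0
```

```bash
python3 f.py; python3 - <<'E'
from h import *
S=cam("side");T=cam("top"); A=[cv2.resize(c[0][o[1]:o[1]+95,o[0]:o[0]+80],None,fx=5,fy=5,interpolation=cv2.INTER_CUBIC) for c,o in((S,(290,185)),(T,(310,105)))]
cv2.imwrite("pics/c5.png",np.hstack(A)[:,:,::-1])
E
```

```text
t 13.275 axial F -7.12 F tool [-1.99 -0.34 -7.12] M [ 0.26 -0.91 -0.02] gap -4.77 tool rel [0.4 0.  4.8] [180.  -30.3  15.1] 33.67803898875218
```

View pics/c5.png

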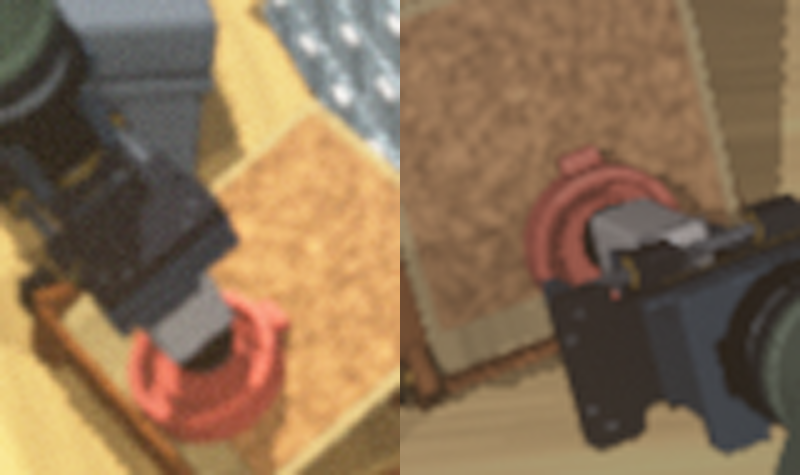

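>>> {"name": "send_rows", "arguments": {
  "motion": [
    {"tx":0,"ty":0,"tz":0,"rx":0,"ry":0,"rz":0,"gripper":1},
    {"tx":0,"ty":0,"tz":0,"rx":0,"ry":0,"rz":0,"gripper":1},
    {"tx":0,"ty":0,"tz":0,"rx":0,"ry":0,"rz":0,"gripper":1},
    {"tx":0,"ty":0,"tz":0,"rx":0,"ry":0,"rz":0,"gripper":1},
    {"tx":0,"ty":0,"tz":0,"rx":0,"ry":0,"rz":0,"gripper":1},
    {"tx":0,"ty":0,"tz":0,"rx":0,"ry":0,"rz":0,"gripper":1},
    {"tx":0,"ty":0,"tz":0,"rx":0,"ry":0,"rz":0,"gripper":1},
    {"tx":0,"ty":0,"tz":0,"rx":0,"ry":0,"rz":0,"gripper":1},
    {"tx":0,"ty":0,"tz":0,"rx":0,"ry":0,"rz":0,"gripper":1},
    {"tx":0,"ty":0,"tz":0,"rx":0,"ry":0,"rz":0,"gripper":1},
    {"tx":0,"ty":0,"tz":0,"rx":0,"ry":0,"rz":0,"gripper":1},
    {"tx":0,"ty":0,"tz":0,"rx":0,"ry":0,"rz":0,"gripper":1}
  ]
}}

```text
time_s: 14.88
ee_pos: [630.7, -235.5, 138.4]
ee_rot: [180.0, -30.3, 15.1]
force: [-5.3, -1.6, 6.5]
gripper_width: 33.8
gripper_force: 25.0
```

>>> {"name": "send_rows", "arguments": {
  "motion": [
    {"tx":0,"ty":0,"tz":0,"rx":0,"ry":0,"rz":0,"gripper":1},
    {"tx":0,"ty":0,"tz":0,"rx":0,"ry":0,"rz":0,"gripper":1},
    {"tx":0,"ty":0,"tz":0,"rx":0,"ry":0,"rz":0,"gripper":1},
    {"tx":0,"ty":0,"tz":0,"rx":0,"ry":0,"rz":0,"gripper":1},
    {"tx":0,"ty":0,"tz":0,"rx":0,"ry":0,"rz":0,"gripper":1},
    {"tx":0,"ty":0,"tz":0,"rx":0,"ry":0,"rz":0,"gripper":1}
  ]
}}

```text
time_s: 15.62
ee_pos: [630.6, -235.5, 138.4]
ee_rot: [180.0, -30.3, 15.1]
force: [-6.4, -0.9, 6.0]
gripper_width: 33.6
gripper_force: 25.0
```

```bash
python3 f.py
```

```text
t 15.625 axial F -8.46 F tool [-2.51 -0.81 -8.46] M [ 0.29 -0.85 -0.03] gap -4.77 tool rel [ 0.4 -0.   4.8] [180.  -30.3  15.1] 33.56893949774618
```

The side view shows the scanner standing on the core at (205,350). The top view shows the mold unmoved, with its tab still at (578,160). The hold was over 3.8 s, so I'll retract.

>>> {"name": "send_rows", "arguments": {
  "motion": [
    {"tx":0,"ty":0,"tz":-0.004,"rx":0,"ry":0,"rz":0,"gripper":1},
    {"tx":0,"ty":0,"tz":-0.006,"rx":0,"ry":0,"rz":0,"gripper":1},
    {"tx":0,"ty":0,"tz":-0.01,"rx":0,"ry":0,"rz":0,"gripper":1},
    {"tx":0,"ty":0,"tz":-0.03,"rx":0,"ry":0,"rz":0,"gripper":1},
    {"tx":0,"ty":0,"tz":-0.03,"rx":0,"ry":0,"rz":0,"gripper":1},
    {"tx":0,"ty":0,"tz":-0.02,"rx":0,"ry":0,"rz":0,"gripper":1},
    {"tx":0,"ty":0,"tz":0,"rx":0,"ry":0,"rz":0,"gripper":1},
    {"tx":0,"ty":0,"tz":0,"rx":0,"ry":0,"rz":0,"gripper":1}
  ]
}}

```text
time_s: 16.62
ee_pos: [606.1, -242.0, 181.0]
ee_rot: [-180.0, -30.3, 15.1]
force: [-0.3, 0.0, -1.7]
gripper_width: 33.8
gripper_force: 25.0
```

```bash
python3 f.py; python3 - <<'E'
from h import *
p,Rc=st(); print(p)
rows(p,Rc,[449.4,15.1,200],rpy(180,0,17),10)
E
```

```text
t 16.625 axial F 1.32 F tool [-1.05 -0.07  1.32] M [-0.04 -0.7  -0.06] gap 44.81 tool rel [ -0.   -0.2 -44.8] [-180.   -30.3   15.1] 33.820933193504494
[ 606.13972225 -241.96192042  181.04457509]
{"tx":-0.013,"ty":-0.058,"tz":-0.012,"rx":0.002,"ry":-0.101,"rz":-0.006,"gripper":1},{"tx":-0.013,"ty":-0.058,"tz":-0.011,"rx":0.001,"ry":-0.101,"rz":-0.006,"gripper":1},{"tx":-0.013,"ty":-0.058,"tz":-0.01,"rx":0.002,"ry":-0.101,"rz":-0.007,"gripper":1},{"tx":-0.014,"ty":-0.058,"tz":-0.01,"rx":0.001,"ry":-0.101,"rz":-0.006,"gripper":1},{"tx":-0.014,"ty":-0.058,"tz":-0.008,"rx":0.002,"ry":-0.101,"rz":-0.006,"gripper":1},{"tx":-0.014,"ty":-0.058,"tz":-0.008,"rx":0.002,"ry":-0.101,"rz":-0.006,"gripper":1},{"tx":-0.015,"ty":-0.058,"tz":-0.007,"rx":0.001,"ry":-0.101,"rz":-0.006,"gripper":1},{"tx":-0.015,"ty":-0.058,"tz":-0.007,"rx":0.002,"ry":-0.101,"rz":-0.006,"gripper":1},{"tx":-0.015,"ty":-0.058,"tz":-0.005,"rx":0.001,"ry":-0.101,"rz":-0.007,"gripper":1},{"tx":-0.014,"ty":-0.058,"tz":-0.005,"rx":0.002,"ry":-0.101,"rz":-0.006,"gripper":1},
```

>>> {"name": "send_rows", "arguments": {
  "motion": [
    {"tx":-0.013,"ty":-0.058,"tz":-0.012,"rx":0.002,"ry":-0.101,"rz":-0.006,"gripper":1},
    {"tx":-0.013,"ty":-0.058,"tz":-0.011,"rx":0.001,"ry":-0.101,"rz":-0.006,"gripper":1},
    {"tx":-0.013,"ty":-0.058,"tz":-0.01,"rx":0.002,"ry":-0.101,"rz":-0.007,"gripper":1},
    {"tx":-0.014,"ty":-0.058,"tz":-0.01,"rx":0.001,"ry":-0.101,"rz":-0.006,"gripper":1},
    {"tx":-0.014,"ty":-0.058,"tz":-0.008,"rx":0.002,"ry":-0.101,"rz":-0.006,"gripper":1},
    {"tx":-0.014,"ty":-0.058,"tz":-0.008,"rx":0.002,"ry":-0.101,"rz":-0.006,"gripper":1},
    {"tx":-0.015,"ty":-0.058,"tz":-0.007,"rx":0.001,"ry":-0.101,"rz":-0.006,"gripper":1},
    {"tx":-0.015,"ty":-0.058,"tz":-0.007,"rx":0.002,"ry":-0.101,"rz":-0.006,"gripper":1},
    {"tx":-0.015,"ty":-0.058,"tz":-0.005,"rx":0.001,"ry":-0.101,"rz":-0.007,"gripper":1},
    {"tx":-0.014,"ty":-0.058,"tz":-0.005,"rx":0.002,"ry":-0.101,"rz":-0.006,"gripper":1},
    {"tx":0,"ty":0,"tz":0,"rx":0,"ry":0,"rz":0,"gripper":1},
    {"tx":0,"ty":0,"tz":0,"rx":0,"ry":0,"rz":0,"gripper":1}
  ]
}}

```text
time_s: 18.12
ee_pos: [450.1, 14.8, 199.9]
ee_rot: [180.0, -0.0, 17.0]
force: [-0.3, -0.8, -2.6]
gripper_width: 33.7
gripper_force: 25.0
```

```bash
python3 - <<'E'
from h import *
p,Rc=st(); print(p,Rc.as_euler("xyz",degrees=True),env.state()["force"])
print(Rc.inv().apply(np.array([449.4,15.1,86])-p)/500,(Rc.inv()*rpy(180,0,17)).as_rotvec(degrees=True)/30)
E
```

```text
[450.05747918  14.78940031 199.89709066] [ 1.79975149e+02 -1.65425727e-02  1.70285517e+01] [-0.31537397 -0.83671108 -2.56810457]
[-0.00114116 -0.00107785  0.22779342] [ 0.00082822 -0.00055163  0.0009516 ]
```

Descend to about 4 mm above the seat, then feel for it.

>>> {"name": "send_rows", "arguments": {
  "motion": [
    {"tx":-0.001,"ty":-0.001,"tz":0.05,"rx":0,"ry":0,"rz":0,"gripper":1},
    {"tx":0,"ty":0,"tz":0.06,"rx":0,"ry":0,"rz":0,"gripper":1},
    {"tx":0,"ty":0,"tz":0.05,"rx":0,"ry":0,"rz":0,"gripper":1},
    {"tx":0,"ty":0,"tz":0.03,"rx":0,"ry":0,"rz":0,"gripper":1},
    {"tx":0,"ty":0,"tz":0.02,"rx":0,"ry":0,"rz":0,"gripper":1},
    {"tx":0,"ty":0,"tz":0.01,"rx":0,"ry":0,"rz":0,"gripper":1},
    {"tx":0,"ty":0,"tz":0,"rx":0,"ry":0,"rz":0,"gripper":1},
    {"tx":0,"ty":0,"tz":0,"rx":0,"ry":0,"rz":0,"gripper":1}
  ]
}}

```text
time_s: 19.12
ee_pos: [449.7, 15.1, 90.7]
ee_rot: [180.0, -0.1, 17.0]
force: [0.8, 0.1, -2.5]
gripper_width: 34.1
gripper_force: 25.0
```

>>> {"name": "send_rows", "arguments": {
  "motion": [
    {"tx":0,"ty":0,"tz":0.002,"rx":0,"ry":0,"rz":0,"gripper":1},
    {"tx":0,"ty":0,"tz":0.002,"rx":0,"ry":0,"rz":0,"gripper":1},
    {"tx":0,"ty":0,"tz":0.001,"rx":0,"ry":0,"rz":0,"gripper":1},
    {"tx":0,"ty":0,"tz":0,"rx":0,"ry":0,"rz":0,"gripper":1}
  ]
}}

```text
time_s: 19.62
ee_pos: [449.2, 15.2, 87.6]
ee_rot: [180.0, 0.0, 17.0]
force: [0.4, 1.0, -1.7]
gripper_width: 33.8
gripper_force: 25.0
```

>>> {"name": "send_rows", "arguments": {
  "motion": [
    {"tx":0,"ty":0,"tz":0.001,"rx":0,"ry":0,"rz":0,"gripper":1},
    {"tx":0,"ty":0,"tz":0,"rx":0,"ry":0,"rz":0,"gripper":1}
  ]
}}

```text
time_s: 19.88
ee_pos: [449.2, 15.2, 87.1]
ee_rot: [180.0, 0.0, 17.0]
force: [-0.4, 0.2, -2.5]
gripper_width: 33.8
gripper_force: 25.0
```

>>> {"name": "send_rows", "arguments": {
  "motion": [
    {"tx":0,"ty":0,"tz":0.002,"rx":0,"ry":0,"rz":0,"gripper":1},
    {"tx":0,"ty":0,"tz":0,"rx":0,"ry":0,"rz":0,"gripper":1}
  ]
}}

```text
time_s: 20.12
ee_pos: [449.2, 15.2, 86.1]
ee_rot: [180.0, 0.0, 17.0]
force: [-0.0, -0.7, -2.7]
gripper_width: 33.9
gripper_force: 25.0
```

>>> {"name": "send_rows", "arguments": {
  "motion": [
    {"tx":0,"ty":0,"tz":0.001,"rx":0,"ry":0,"rz":0,"gripper":1},
    {"tx":0,"ty":0,"tz":0,"rx":0,"ry":0,"rz":0,"gripper":1}
  ]
}}

```text
time_s: 20.38
ee_pos: [449.3, 15.2, 85.9]
ee_rot: [180.0, -0.0, 17.0]
force: [-1.1, 0.4, 0.3]
gripper_width: 34.0
gripper_force: 25.0
```

Seated: the weight has gone off the wrist at the original height. I'll open gently, then go straight up.

>>> {"name": "send_rows", "arguments": {
  "motion": [
    {"tx":0,"ty":0,"tz":0,"rx":0,"ry":0,"rz":0,"gripper":0.2},
    {"tx":0,"ty":0,"tz":0,"rx":0,"ry":0,"rz":0,"gripper":0},
    {"tx":0,"ty":0,"tz":0,"rx":0,"ry":0,"rz":0,"gripper":-0.3},
    {"tx":0,"ty":0,"tz":0,"rx":0,"ry":0,"rz":0,"gripper":-1},
    {"tx":0,"ty":0,"tz":0,"rx":0,"ry":0,"rz":0,"gripper":-1},
    {"tx":0,"ty":0,"tz":0,"rx":0,"ry":0,"rz":0,"gripper":-1}
  ],
  "grip_force": 5
}}

```text
time_s: 21.12
ee_pos: [449.3, 15.2, 85.7]
ee_rot: [180.0, -0.0, 17.0]
force: [0.1, 0.0, 0.4]
gripper_width: 82.6
gripper_force: 0.0
```

>>> {"name": "send_rows", "arguments": {
  "motion": [
    {"tx":0,"ty":0,"tz":-0.01,"rx":0,"ry":0,"rz":0,"gripper":-1},
    {"tx":0,"ty":0,"tz":-0.03,"rx":0,"ry":0,"rz":0,"gripper":-1},
    {"tx":0,"ty":0,"tz":-0.06,"rx":0,"ry":0,"rz":0,"gripper":-1},
    {"tx":0,"ty":0,"tz":-0.1,"rx":0,"ry":0,"rz":0,"gripper":-1},
    {"tx":0,"ty":0,"tz":-0.08,"rx":0,"ry":0,"rz":0,"gripper":-1},
    {"tx":0,"ty":0,"tz":0,"rx":0,"ry":0,"rz":0,"gripper":-1},
    {"tx":0,"ty":0,"tz":0,"rx":0,"ry":0,"rz":0,"gripper":-1},
    {"tx":0,"ty":0,"tz":0,"rx":0,"ry":0,"rz":0,"gripper":-1}
  ]
}}

```text
time_s: 22.12
ee_pos: [448.3, 15.2, 224.3]
ee_rot: [-180.0, 0.2, 17.0]
force: [0.4, -0.0, -0.1]
gripper_width: 91.7
gripper_force: 0.0
```

```bash
python3 - <<'E'
from h import *
S=cam("side"); save(S[0],"end.png",(180,110,400,300),3.1); print(env.state()["force"],env.state()["time_s"])
E
```

```text
[0.59928503 0.79525153 0.10425023] 22.175
```

View pics/end.png

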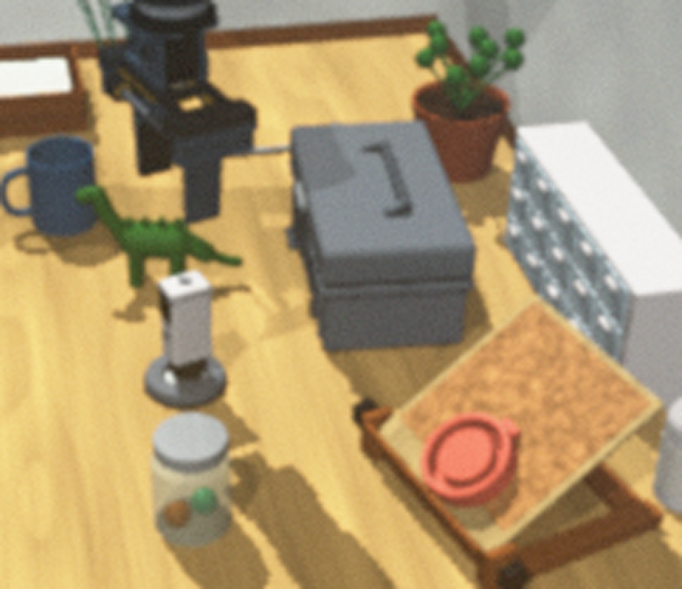

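The scanner stands upright in the dish at (186,330), the mold is in place at (468,457), the other things are undisturbed, and the gripper is clear.

```bash
python3 -c "
from workcell import env
print(env.job_done())"
```

```text
the job is handed in; nothing more can be done
None
```

The job is handed in: the nose was pressed fully in on the mold's core at about 10 N and held for over 3.8 s, the scanner stands upright in its dish, released, and in the last picture the mold and the other things in view looked undisturbed (22 s used; no verdict was returned).

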